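# Change the gear on a splined drive shaft and hold it home for the clip

### The arm

A 6-joint arm with a two-finger parallel gripper is mounted at the origin on a cart in front of the work surface, level with it; the furniture and walls round the work are solid. World frame = base frame: x ahead of the robot, y to its left, z up, the work surface at z = 0. Lengths are in mm, angles in degrees, forces in N, time in s.
With the tool pointing down it reaches from about 300 to 850 mm from the base axis. Payload 4.2 kg.
Tool frame: the origin (TCP) lies midway between the tips of the shut fingers; the grasp point (between the pads) lies 19 mm behind it; z points along the fingers, y is the line along which they close (so a half turn about z gives the same grasp; the last joint's range is limited). The gripper opens to 91 mm and grips with 3 to 60 N. Pads are 32 mm wide; open, the fingers measure 118 mm over their backs; the gripper's body (76 mm by 178 mm) begins 60 mm behind the grasp point.
Start: joints at [73.109, 18.312, 89.639, -0, 72.044, -1.146], TCP at [156.031, 553.442, 213.976] pointing down, gripper open.
Joint ranges: [-177.97, 177.97], [-48.28, 115.42], [12.27, 149.76], [-77.06, 257.06], [2.81, 150.46], [-146.56, 146.56]. Speed limits (degrees/s): [147.25, 147.25, 180, 180, 180, 180].

### API

Orientations are given as [roll, pitch, yaw] about the fixed x, y, z axes, in that order (R = Rz(yaw) Ry(pitch) Rx(roll)).
In Python, from workcell import env gives the robot as it stands.
- The arm moves only by the shell command python3 -m jog 'ROWS' [FORCE]. ROWS is a JSON object of lists of equal length, an entry for each row: "jaw": the finger opening in mm, from 0 to 91.2; "slide": the shift along the tool's x, y, z in units of 30 mm (1.0 is 30 mm), a list of three; "spin": the turn about the tool's z in units of 8 degrees (1.0 is 8 degrees). In form: {"jaw": [jaw, ...], "slide": [[dx, dy, dz], ...], "spin": [spin, ...]}. A call has 1 to 10 rows; each row shifts and turns the commanded pose from where the row before left it, along the tool's axes as they then stand; what a row does not reach is not made up. A row lasts 1/10 s, in which the tool goes at most 50 mm and 8.59 degrees, less where a joint would pass 70% of its speed; a pose out of reach is approached as far as the arm can. A call is refused whole if a number of a shift passes 1 or a number of a turn 1, either way. A call with a gripper value outside its range is refused whole. The fingers move at their own pace and stop on an object; FORCE is the grip in N (left out, the last holds). Time passes only in rows, so rows that do not move let the fingers close. It gives the time, the measured TCP pose, the force, the opening and the grip force at its end, in the units of the state.
- env.state(): the state, without advancing time (a new reading comes with each control period).
- env.grab_frame(name): name is "scene" or "top" or "wrist"; returns the picture (400x640x3 uint8, red, green, blue); there is no depth.
- env.camera_model(name): a dict with "fx", "fy", "cx", "cy" (pixels), "D" ([k1, k2, p1, p2, k3] as OpenCV has them; the pictures are not rectified), "camera_from_world" (4x4, takes a point from world to camera coordinates). Camera axes: x right, y up, looking along -z (the intrinsics and any distortion apply to the point x, -y, -z); pixel columns grow to the right and rows downward; lengths in mm; the calibration is good to about 2 mm. A picture is of the moment at which its call begins: read the wrist's pose just before it. camera_model takes no time and is no camera call; for the wrist camera it gives the pose at the moment of the call.
- env.job_done(): hands the job in; it is judged then, once.
The state is a dict: "time_s": time; "qpos": joint angles; "qvel": joint speeds; "effort": joint torques, N m; "ee_pos": TCP position; "ee_rot": TCP orientation; "force": force on the tool from outside, world axes, zero at the start; "torque": the same for the moment, N m; "gripper_width": finger opening in mm; "gripper_force": force on a finger pad.
Only numpy, scipy, OpenCV 4.12 (cv2) and the standard library are available. Lean on these libraries where they do the work, as an engineer would, in place of code of your own. Each camera call takes 0.05 s, during which the arm holds its last target. There are 200 camera calls.

### The job

We are changing the gear on the drive. Put the smaller of the two gears lying on the bench away in the pocket of its own size in the blue gear tray, and fit the larger one, hub up, on the drive's splined shaft: turn it until the splines mesh and slide it home. Finish while still holding it pressed down against the spring washer as far as it goes, so that I can push the retaining clip into the groove above it. Do not shove the pliers, the caliper or the tube about.

Things in the scene. Friction and masses are not known exactly. Their poses are not given: they have to be found in the camera images.
- gear_large: Larger of two look-alike ivory gears lying hub up: toothed rim 85 mm in diameter (32 teeth), 14 mm thick; round hub 40 mm in diameter on top, up to 42 mm above the underside, to be gripped. Through bore 22 mm across, with six parallel-sided spline slots 8 mm wide, 30.4 mm across, one along the gear's own +x, the others every 60 degrees. Origin: centre of the underside; z up. 0.13 to 0.25 kg.
- gear_middle: The smaller of the two gears lying on the bench: the same but 70 mm in diameter (26 teeth); hub, heights, bore and origin as for gear_large. 0.09 to 0.18 kg. Belongs in pocket_middle.
- gear_small: A third, yet smaller gear, 55 mm in diameter (20 teeth), same hub; it already lies in its own pocket at one end of the tray and stays there. Origin at the centre of the underside.
- shaft_tip (a point): Centre of the top end of the drive's upright steel shaft, 136 mm above the bench; z up, axes turn with the shaft. Below it a round nose 19 mm in diameter with a lead-in cone and the clip's groove; from 24 mm below the tip six splines with chamfered ends, 5.2 mm wide, 27 mm across, one along this +x, the others every 60 degrees. The shaft does not turn by hand (self-locking worm).
- thrust_washer (a joint): Travel of the brass spring washer round the foot of the shaft, m: 0 when free, 0.008 when pressed to its stop. It pushes up with about 7 N at first and 13 N at the stop, more than a gear's weight, so a gear that is let go rises again.
- pocket_middle (a point): Centre of the floor of the middle one of the three round pockets in a row in the blue gear tray (278 x 118 mm, top face 14 mm and lip 18 mm above the bench, fixed). This pocket is 77 mm in diameter and 10 mm deep, its floor 4 mm above the bench; the tray's x axis runs along the row, from the smallest pocket to the largest.
- pocket_small (a point): Centre of the floor of the smallest pocket, 61 mm in diameter, 10 mm deep (filled by gear_small).
- pocket_large (a point): Centre of the floor of the largest pocket, 92 mm in diameter, 10 mm deep; it stays empty, as its gear goes on the drive.
- gear_drive: The drive, fixed to the bench: grey housing 108 x 98 mm on a foot plate 132 x 122 mm, its top flange 78 mm high, with the shaft upright in its middle and a dark finned motor (72 mm in diameter, terminal box up to 95 mm high) reaching 168 mm from the shaft along its own +x. Origin at bench height under the shaft.
- pliers: Pliers with yellow handles, 138 x 48 x 12 mm, lying flat; leave alone. Origin under the centre.
- caliper: Steel vernier caliper, 200 x 73 x 13 mm, lying flat; leave alone. Origin under the centre.
- tube: Red and white tube, 146 x 43 x 29 mm, lying; leave alone. Origin under the centre.
- spline_top (a point): On the shaft's axis at the upper ends of the splines, 24 mm below shaft_tip, same axes. A gear passes over the nose and stops here (underside at this height) unless its slots face the splines within about 7 degrees; once meshed it slides on down to the free spring washer (underside 20 mm below this point) and, pressed home, to the stop (28 mm below it).

How it is judged:
By the outcome, as a careful person would: the job done as asked, in the order asked, and still so for the second after the job is handed in, while the arm keeps its last pose, push and grip.
It also fails if it takes over 54 s, if anything falls off the work surface, if the arm or the gripper's body presses on something with over 40 N, if the wrist force passes 120 N, or if a joint passes its speed limit or range.

## Working session

There is one attempt and no reset: what is moved stays moved. The work goes in short steps, Python scripts to look and compute and a shell command to move; the robot and the scene stay as the last step left them, time stands still between calls to the robot, and variables do not carry over. Pictures are saved under pics/ and viewed, at most 10 in all, crops included, and the job is handed in when it is done.

```bash
mkdir -p pics; ls
python3 - <<'E'
from workcell import env
import cv2
for n in("top","scene"):
    cv2.imwrite(f"pics/{n}0.png",env.grab_frame(n)[:,:,::-1])
    print(env.camera_model(n))
print(env.state())
E
```

```text
pics
{'fx': 404.56866696962715, 'fy': 404.56866696962715, 'cx': 319.0897845425175, 'cy': 204.964456725788, 'D': array([0.01058034, 0.        , 0.        , 0.        , 0.        ]), 'camera_from_world': array([[-6.77706709e-03, -9.99773419e-01, -2.01787325e-02,
         7.82302659e+00],
       [ 9.80432017e-01, -1.06134252e-02,  1.96571654e-01,
        -4.84229695e+02],
       [-1.96741281e-01, -1.84516961e-02,  9.80281798e-01,
        -1.28573021e+03],
       [ 0.00000000e+00,  0.00000000e+00,  0.00000000e+00,
         1.00000000e+00]])}
{'fx': 366.14799316728795, 'fy': 366.14799316728795, 'cx': 320.0031979961799, 'cy': 200.76219534279048, 'D': array([0.01859488, 0.        , 0.        , 0.        , 0.        ]), 'camera_from_world': array([[ 6.04216271e-01, -7.96646386e-01, -1.66503372e-02,
        -3.18609201e+02],
       [ 6.24230335e-01,  4.60253450e-01,  6.31271138e-01,
        -3.62335604e+02],
       [-4.95236496e-01, -3.91817938e-01,  7.75383464e-01,
        -1.08658532e+03],
       [ 0.00000000e+00,  0.00000000e+00,  0.00000000e+00,
         1.00000000e+00]])}
{'time_s': 0.1, 'qpos': array([ 7.31083086e+01,  1.83483040e+01,  8.96989394e+01, -1.05345317e-03,
        7.20419201e+01, -1.14642212e+00]), 'qvel': array([ 0.02495834, -0.15344082, -0.15176753, -0.00469449,  0.0439378 ,
        0.09777845]), 'effort': array([ 1.42810713e-03, -4.13330448e+01, -2.32512635e+01,  7.29736034e-02,
        4.22618177e-02, -6.50415768e-05]), 'ee_pos': array([155.91571231, 553.00478119, 213.2042984 ]), 'ee_rot': array([-1.79910834e+02, -7.82513892e-04,  1.64255056e+02]), 'force': array([-0.02612662, -0.33709446, -0.56591672]), 'torque': array([-0.01029827,  0.00981314, -0.03198612]), 'gripper_force': 0.0, 'gripper_width': 91.1184757549941}
```

View pics/top0.png

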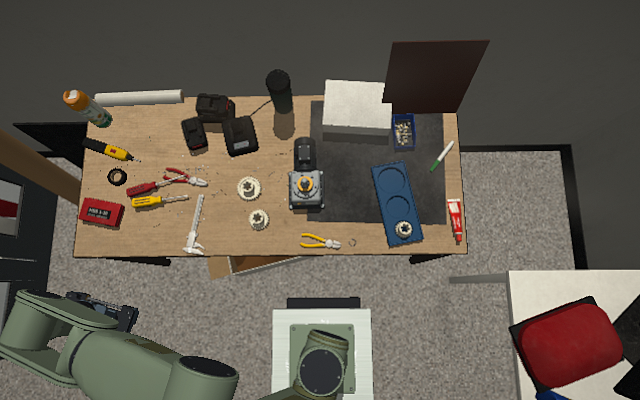

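View pics/scene0.png

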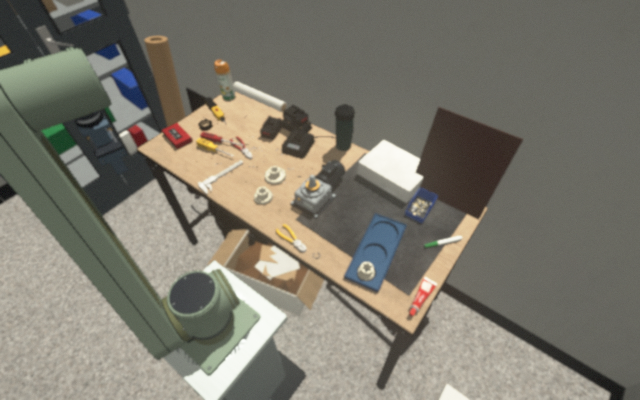

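The top view shows the large gear at (248,187), the middle gear at (259,219), the drive at (306,187) with its motor towards (305,150), and the tray running from (404,228) (small) to (391,176) (large). The pliers are at (320,241), the caliper at (195,225) and the tube at (456,220). The scene view agrees.

```bash
cat > h.py <<'E'
import numpy as np, cv2
from workcell import env
from scipy.spatial.transform import Rotation as R
F=np.diag([1,-1,-1.])
def unproj(m,uv,z):
    K=np.array([[m['fx'],0,m['cx']],[0,m['fy'],m['cy']],[0,0,1]])
    uv=np.atleast_2d(uv).astype(float)
    p=cv2.undistortPoints(uv[:,None],K,m['D'])[:,0]
    d=np.c_[p,np.ones(len(p))]@F
    T=m['camera_from_world'];Rm=T[:3,:3];c=-Rm.T@T[:3,3]
    w=d@Rm
    return c+w*((z-c[2])/w[:,2])[:,None]
def proj(m,P):
    K=np.array([[m['fx'],0,m['cx']],[0,m['fy'],m['cy']],[0,0,1]])
    T=m['camera_from_world'];P=np.atleast_2d(P)
    c=(P@T[:3,:3].T+T[:3,3])@F
    return cv2.projectPoints(c,np.zeros(3),np.zeros(3),K,m['D'])[0][:,0]
def rows(target,yaw=None):
    """remaining move in tool units (slide/30, spin/8) from the present pose"""
    s=env.state();r=R.from_euler('xyz',s['ee_rot'],degrees=True).as_matrix()
    print('tcp',s['ee_pos'].round(1),s['ee_rot'].round(2),'t',s['time_s'],'F',s['force'].round(1),'w',round(s['gripper_width'],1))
    print('slide',(r.T@(np.array(target)-s['ee_pos'])/30).round(2))
    if yaw is not None:
        d=(s['ee_rot'][2]-yaw+90)%180-90   # tool z down: +spin lowers yaw
        print('spin',round(d/8,2))
E
python3 - <<'E'
from h import *
m=env.camera_model('top')
for n,uv,z in [('large',(248,187),14),('mid',(259,219),14),('shaft',(306,185),100),('tip',(306,180),136),('psmall',(404,228),14),('pmid',(397,204),14),('plarge',(391,176),14),('motor',(305,150),80),('pliers',(320,241),6),('cal',(195,225),6)]:
    print(n,unproj(m,uv,z)[0].round(0))
w=env.camera_model('wrist');print(w['fx'],w['D'],np.linalg.inv(w['camera_from_world']).round(3))
cv2.imwrite('pics/w0.png',env.grab_frame('wrist')[:,:,::-1])
E
```

```text
large [557. 247.  14.]
mid [445. 207.  14.]
shaft [539.  44. 100.]
tip [546.  42. 136.]
psmall [ 410. -278.   14.]
pmid [ 492. -258.   14.]
plarge [ 589. -242.   14.]
motor [664.  48.  80.]
pliers [370.   2.   6.]
cal [428. 425.   6.]
291.0746960811289 [0.00198631 0.         0.         0.         0.        ] [[ 2.71000e-01 -9.26000e-01 -2.64000e-01  8.08130e+01]
 [ 9.62000e-01  2.61000e-01  7.60000e-02  5.74351e+02]
 [-1.00000e-03 -2.75000e-01  9.62000e-01  3.83218e+02]
 [ 0.00000e+00  0.00000e+00  0.00000e+00  1.00000e+00]]
```

View pics/w0.png

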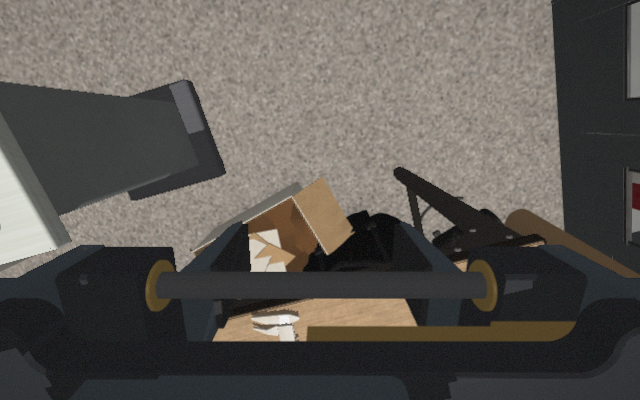

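```bash
python3 -m jog '{"jaw":[70,70,70,70,70,70,70,70,70],"slide":[[-0.98,-0.57,-0.1],[-0.98,-0.57,-0.1],[-0.98,-0.57,-0.1],[-0.98,-0.57,-0.1],[-0.98,-0.57,-0.1],[-0.98,-0.57,-0.1],[-0.98,-0.57,-0.1],[-0.98,-0.57,-0.1],[-0.98,-0.57,-0.1]],"spin":[0,0,0,0,0,0,0,0,0]}'
python3 -m jog '{"jaw":[70,70,70,70,70,70,70,70,70,70],"slide":[[-0.98,-0.57,0],[-0.98,-0.57,0],[-0.98,-0.57,0],[-0.98,-0.57,0],[-0.98,-0.57,0],[-0.98,-0.57,0],[-0.98,-0.57,0],[-0.98,-0.57,0],[0,0,0],[0,0,0]],"spin":[0,0,0,0,0,0,0,-1,-1,0]}'
python3 - <<'E'
from h import *
rows([558,140,240],180)
w=env.camera_model('wrist');np.save('w1.npy',w,allow_pickle=True);print(np.linalg.inv(w['camera_from_world'])[:3,3])
cv2.imwrite('pics/w1.png',env.grab_frame('wrist')[:,:,::-1])
E
```

```text
time_s: 1.05
ee_pos: [369.6, 332.3, 240.9]
ee_rot: [-180.0, -0.0, 164.3]
force: [-0.1, 1.5, 0.4]
gripper_width: 70.1
gripper_force: 0.0
time_s: 2.05
ee_pos: [558.5, 137.2, 240.3]
ee_rot: [-180.0, -0.1, -179.9]
force: [0.2, 0.4, 0.2]
gripper_width: 70.2
gripper_force: 0.0
tcp [558.5 137.2 240.3] [-1.8000e+02 -7.0000e-02 -1.7986e+02] t 2.05 F [0.2 0.4 0.2] w 70.2
slide [0.02 0.09 0.01]
spin 0.02
[480.60790807 137.01511922 410.37792534]
```

View pics/w1.png

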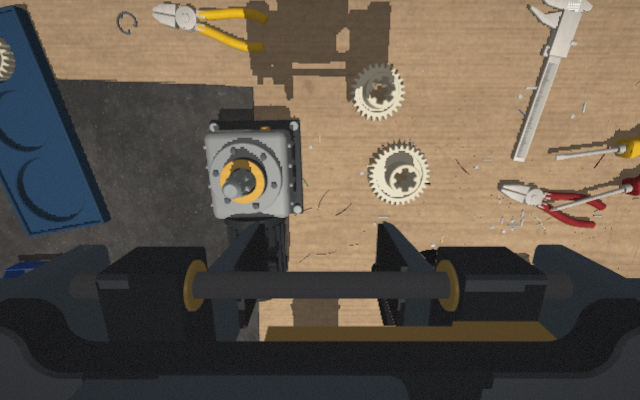

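The wrist view shows the mid gear at (378,92) and the large gear at (399,175). The shaft tip is near (234,187) with the washer around (243,181), and part of the tray is at left. I'll enlarge these.

Run:
```python
from h import *
m=np.load('w1.npy',allow_pickle=True).item()
im=cv2.imread('pics/w1.png')
def crop(u,v,w=64,s=6):return cv2.resize(im[v-w//2:v+w//2,u-w//2:u+w//2],None,fx=s,fy=s,interpolation=cv2.INTER_CUBIC)
a=np.hstack([crop(380,92),crop(400,173)])
cv2.imwrite('pics/c1.png',a)
hsv=cv2.cvtColor(im,cv2.COLOR_BGR2HSV)
for n,(u,v) in dict(mid=(378,92),large=(399,174)).items():
    for dz,(du,dv) in {'rim14':(0,0)}.items():
        g=hsv[v-40:v+40,u-40:u+40]
        print(n,g[40-30:40+31:6,40].tolist())
```

```text
mid [[17, 78, 91], [21, 41, 119], [21, 41, 117], [21, 42, 104], [16, 84, 85], [15, 81, 88], [16, 93, 85], [21, 47, 197], [22, 48, 207], [23, 40, 223], [16, 91, 185]]
large [[18, 55, 92], [20, 48, 207], [18, 40, 116], [18, 44, 98], [24, 37, 228], [16, 86, 92], [16, 81, 94], [20, 44, 116], [23, 35, 230], [21, 46, 179], [16, 87, 185]]
```

View pics/c1.png

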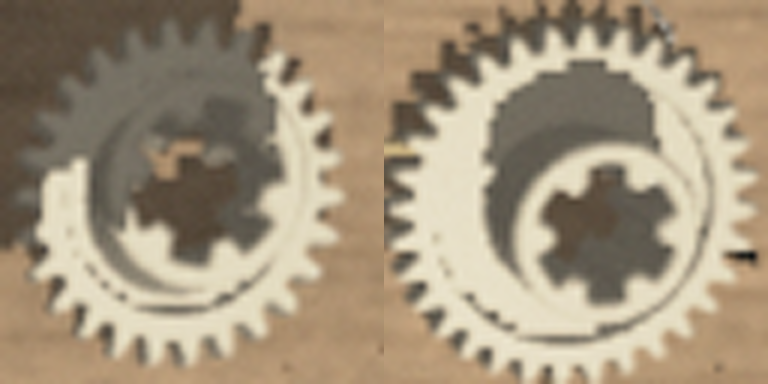

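Run:
```python
from h import *
m=np.load('w1.npy',allow_pickle=True).item()
c=lambda u0,v0,pts:[(u0+x/6-.4,v0+y/6-.4) for x,y in pts]
print('large bore',unproj(m,c(368,141,[(220,235)]),42).round(1),'rim',unproj(m,[(399.5,174.5)],14).round(1))
P=unproj(m,c(368,141,[(223,178),(281,205),(276,265),(220,300),(171,270),(166,205)]),42)
d=P-unproj(m,c(368,141,[(220,238)]),42);print(np.degrees(np.arctan2(d[:,1],d[:,0])).round(1)%60,np.hypot(d[:,0],d[:,1]).round(1), P.mean(0).round(1))
print('mid bore',unproj(m,c(348,60,[(205,185)]),42).round(1),'rim',unproj(m,c(348,60,[(188,195)]),14).round(1))
print('shaft tip',unproj(m,[(234,187)],136).round(1),'washer',unproj(m,[(243,181)],90).round(1))
im=cv2.imread('pics/w1.png')
a=cv2.resize(im[110:240,195:310],None,fx=5,fy=4.6,interpolation=cv2.INTER_CUBIC)
t=cv2.imread('pics/top0.png')[150:215,275:335]
cv2.imwrite('pics/c2.png',a)
```

```text
large bore [[553.8 244.6  42. ]] rim [[552.  245.7  14. ]]
[ 1.8  0.   4.9  4.6  5.1 59.5] [13.  14.4 13.9 13.7 12.2 14. ] [554.3 245.3  42. ]
mid bore [[446.3 209.3  42. ]] rim [[445.7 211.3  14. ]]
shaft tip [[542.6  53.5 136. ]] washer [[546.1  50.1  90. ]]
```

View pics/c2.png

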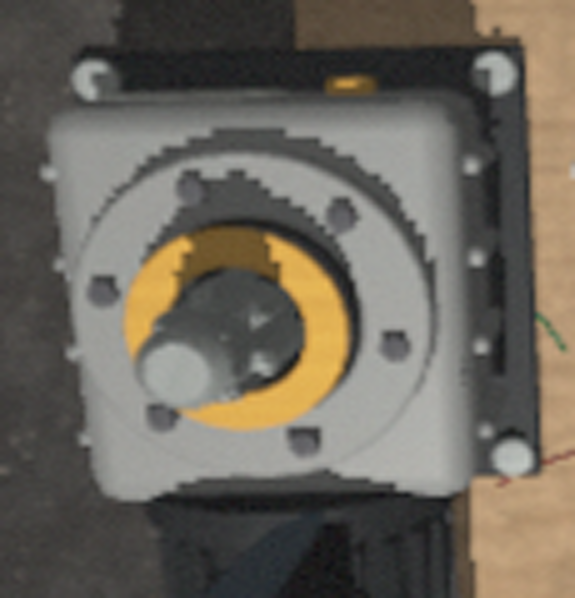

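Gears: large at about (553.5,245), slots about 2–3° mod 60, with bore and rim estimates agreeing within 2 mm. Mid is at about (446,210). The shaft tip shows at crop (175,372), and I'll refine it closer in. First I grasp the middle gear.

```bash
python3 -m jog '{"jaw":[70,70,70,70,66,66,66,66,66,66],"slide":[[0.94,0.61,0.6],[0.94,0.61,0.6],[0.94,0.61,0.6],[0.94,0.61,0.6],[0,0,0.99],[0,0,0.99],[0,0,0.99],[0,0,0.99],[0,0,0.99],[0,0,0]],"spin":[0,0,0,0,0,0,0,0,0,0]}'
python3 -m jog '{"jaw":[30,30,30,30,30],"slide":[[0,0,0],[0,0,0],[0,0,0],[0,0,0],[0,0,0]],"spin":[0,0,0,0,0]}' 25
```

```text
time_s: 3.1
ee_pos: [441.7, 210.0, 17.6]
ee_rot: [-179.8, -0.4, -179.8]
force: [0.1, 0.0, 0.7]
gripper_width: 65.7
gripper_force: 0.0
time_s: 3.6
ee_pos: [445.9, 211.0, 21.8]
ee_rot: [179.9, 0.1, -179.8]
force: [-0.7, 0.2, 6.6]
gripper_width: 39.4
gripper_force: 25.0
```

```bash
python3 -m jog '{"jaw":[30,30,30,30,30,30,30,30,30,30],"slide":[[0,0,-0.7],[0,0,-1],[0,0,-1],[0,-0.3,-1],[0,-1,-0.7],[0,-1,0],[0,-1,0],[0,-1,0],[0,-1,0],[0,-1,0]],"spin":[0,0,0,0,0,0,0,0,0,0]}'
python3 -m jog '{"jaw":[30,30,30,30,30,30,30,30,30,30],"slide":[[0,-1,0],[0,-1,0],[0,-1,0],[0,-1,0],[-0.7,-1,-0.3],[-0.8,-1,-0.3],[-0.8,-1,-0.3],[-0.8,-0.6,-0.3],[0,0,0],[0,0,0]],"spin":[0,0,0,0,0,0,0,0,0,0]}'
python3 - <<'E'
from h import *
rows([492,-258,60],180)
w=env.camera_model('wrist');np.save('w2.npy',w,allow_pickle=True);print(np.linalg.inv(w['camera_from_world'])[:3,3])
cv2.imwrite('pics/w2.png',env.grab_frame('wrist')[:,:,::-1])
E
```

```text
time_s: 4.6
ee_pos: [445.5, 20.6, 152.6]
ee_rot: [180.0, 0.0, -179.8]
force: [1.1, 0.2, -1.5]
gripper_width: 39.4
gripper_force: 25.0
time_s: 5.6
ee_pos: [539.4, -205.9, 187.9]
ee_rot: [179.9, -0.1, -179.8]
force: [-0.9, -0.1, -1.9]
gripper_width: 39.5
gripper_force: 25.0
tcp [ 539.4 -205.9  187.9] [ 1.7994e+02 -8.0000e-02 -1.7979e+02] t 5.6 F [-0.9 -0.1 -1.9] w 39.5
slide [ 1.58 -1.74  4.26]
spin 0.03
[ 461.61868353 -206.27733072  358.02081122]
```

View pics/w2.png

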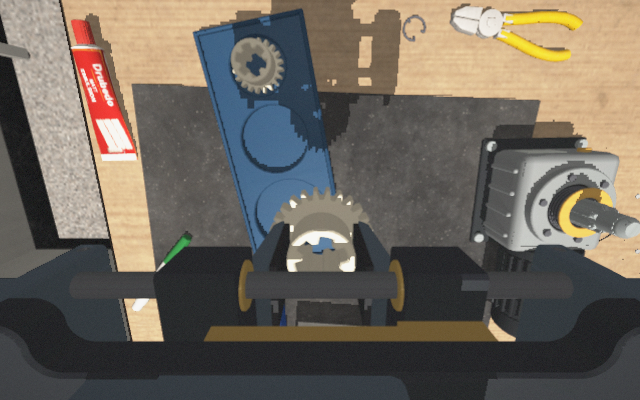

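The tray's end corners are at (194,33) and (302,10). The middle pocket's rim is centred near (274,138), spanning u 242–307 and v 104–172. The small gear is at (257,65).

Run:
```python
from h import *
m=np.load('w2.npy',allow_pickle=True).item()
c=unproj(m,[(194,33),(302,10)],18);print('corners',c.round(1),np.linalg.norm(c[0]-c[1]))
d=c[1]-c[0];n=np.array([-d[1],d[0],0])/np.linalg.norm(d)
if n[0]<0:n=-n
print('axis',n,np.degrees(np.arctan2(n[1],n[0])),'centre',c.mean(0)+n*139)
E4=unproj(m,[(242,138),(307,138),(274,104),(274,172)],14);print(E4.round(1),E4.mean(0))
im=cv2.imread('pics/w2.png')
# refine: search centre so that rim circle lies on strong edges
g=cv2.GaussianBlur(cv2.cvtColor(im,cv2.COLOR_BGR2GRAY),(3,3),0).astype(float)
e=np.hypot(cv2.Sobel(g,6,1,0),cv2.Sobel(g,6,0,1))
a=np.radians(np.arange(0,360,3));best=[]
for x in np.arange(475,510,1.):
  for y in np.arange(-275,-240,1.):
    p=proj(m,np.c_[x+38.5*np.cos(a),y+38.5*np.sin(a),0*a+14]).astype(np.float32)
    best.append((cv2.remap(np.minimum(e,60).astype(np.float32),p[:,0],p[:,1],1).mean(),x,y))
best.sort();print(best[-6:])
s=unproj(m,[(257,65)],40);print('small',s)
```

```text
corners [[ 374.7 -338.    18. ]
 [ 353.3 -225.4   18. ]] 114.605270211716
axis [ 0.98240574  0.1867591  -0.        ] 10.76370931111158 centre [ 500.5371405  -255.75153653   18.        ]
[[ 481.4 -296.7   14. ]
 [ 481.2 -221.7   14. ]
 [ 444.1 -258.3   14. ]
 [ 520.9 -261.4   14. ]] [ 481.90278036 -259.54499911   14.        ]
[(np.float32(47.257317), np.float64(483.0), np.float64(-260.0)), (np.float32(47.35061), np.float64(482.0), np.float64(-260.0)), (np.float32(47.696835), np.float64(484.0), np.float64(-259.0)), (np.float32(48.047626), np.float64(484.0), np.float64(-260.0)), (np.float32(48.24465), np.float64(483.0), np.float64(-261.0)), (np.float32(48.44172), np.float64(484.0), np.float64(-261.0))]
small [[ 408.53182851 -269.86287712   40.        ]]
```

```bash
python3 -m jog '{"jaw":[30,30,30,30,30,30,30,30],"slide":[[0.62,-0.6,0.6],[0.62,-0.6,0.6],[0.62,-0.59,0.6],[0,0,1],[0,0,1],[0,0,0.9],[0,0,0],[0,0,0]],"spin":[0,0,0,0,0,0,0,0]}'
python3 - <<'E'
from h import *
rows([483.5,-259.5,26.5],180)
E
```

```text
time_s: 6.45
ee_pos: [483.9, -259.1, 47.8]
ee_rot: [180.0, -0.0, -179.7]
force: [0.3, 0.3, -1.5]
gripper_width: 39.1
gripper_force: 25.0
tcp [ 483.9 -259.1   47.8] [ 1.7997e+02 -4.0000e-02 -1.7971e+02] t 6.45 F [ 0.3  0.3 -1.5] w 39.1
slide [ 0.01 -0.02  0.71]
spin 0.04
```

```bash
python3 -m jog '{"jaw":[30,30,30,30],"slide":[[0,0,0.35],[0,0,0.2],[0,0,0.1],[0,0,0.03]],"spin":[0,0,0,0]}'
```

```text
time_s: 6.85
ee_pos: [484.3, -259.7, 26.9]
ee_rot: [180.0, -0.0, -179.7]
force: [0.4, -0.7, -1.5]
gripper_width: 39.2
gripper_force: 25.0
```

```bash
python3 -m jog '{"jaw":[30,30,60,60,60,60],"slide":[[0,0,0.05],[0,0,0],[0,0,0],[0,0,0],[0,0,0],[0,0,0]],"spin":[0,0,0,0,0,0]}'
python3 -m jog '{"jaw":[60,60,60,60,60,60,60,60,60],"slide":[[0,0,-0.8],[0,0,-1],[0,0,-1],[0,0,-1],[-0.8,0.3,-1],[-0.8,1,-0.5],[-0.5,1,0],[0,1,0],[0,0.5,0]],"spin":[0,0,0,0,0,0,0,0,0]}'
python3 - <<'E'
from h import *
rows([553.5,245,200],180)
w=env.camera_model('wrist');np.save('w3.npy',w,allow_pickle=True)
f=env.grab_frame('wrist')[:,:,::-1];cv2.imwrite('pics/w3.png',f)
for n,p in dict(mid=(483.5,-259.5,46),midrim=(483.5,-259.5,18),tip=(544,48,136)).items(): print(n,proj(w,p))
E
```

```text
time_s: 7.45
ee_pos: [484.4, -259.8, 25.6]
ee_rot: [180.0, 0.0, -179.7]
force: [0.5, 0.3, -1.0]
gripper_width: 60.1
gripper_force: 0.0
time_s: 8.35
ee_pos: [546.9, -143.4, 184.4]
ee_rot: [180.0, -0.0, -179.6]
force: [0.8, -0.0, 0.4]
gripper_width: 59.8
gripper_force: 0.0
tcp [ 546.9 -143.4  184.4] [ 1.7996e+02 -3.0000e-02 -1.7964e+02] t 8.35 F [ 0.8 -0.   0.4] w 59.8
slide [-0.3  12.95 -0.51]
spin 0.04
mid [[208.48583748 134.16647114]]
midrim [[217.70688994 133.01405851]]
tip [[561.99278923 220.10426036]]
```

View pics/w3.png

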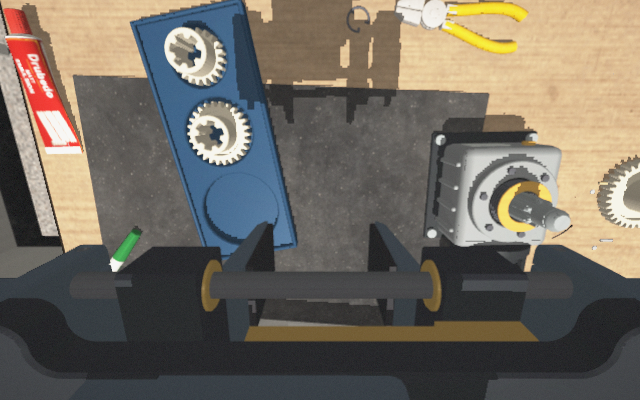

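The middle gear sits level in the middle pocket at (217,133), exactly where predicted. The shaft tip is at about (558,221). Next I look straight down on the shaft.

```bash
python3 -m jog '{"jaw":[60,60,60,60,60,60,60,60,60],"slide":[[-0.7,0.9,0],[-0.7,0.9,0],[-0.7,0.9,0],[-0.43,0.9,0.2],[0,0.9,0.4],[0,0.95,0.4],[0,0.95,0.15],[0,0,0],[0,0,0]],"spin":[0,0,0,0,0,0,0,0,0]}'
python3 - <<'E'
from h import *
rows([553.5,245,200],180)
w=env.camera_model('wrist');np.save('w4.npy',w,allow_pickle=True)
f=np.mean([env.grab_frame('wrist') for _ in range(2)],0).astype(np.uint8)[:,:,::-1];cv2.imwrite('pics/w4.png',f)
u,v=proj(w,(545,50,112))[0].round().astype(int);print(u,v)
u0,v0=u-40,max(v-40,0);print(u0,v0)
cv2.imwrite('pics/c4.png',cv2.resize(f[v0:v0+80,u0:u0+80],None,fx=7,fy=7,interpolation=cv2.INTER_CUBIC))
E
```

```text
time_s: 9.3
ee_pos: [622.0, 46.1, 149.9]
ee_rot: [-179.9, -0.0, -179.7]
force: [-0.2, -0.9, -0.0]
gripper_width: 59.8
gripper_force: 0.0
tcp [622.   46.1 149.9] [-1.7994e+02 -1.0000e-02 -1.7971e+02] t 9.3 F [-0.2 -0.9 -0. ] w 59.8
slide [ 2.25  6.64 -1.68]
spin 0.04
327 122
287 82
```

View pics/c4.png

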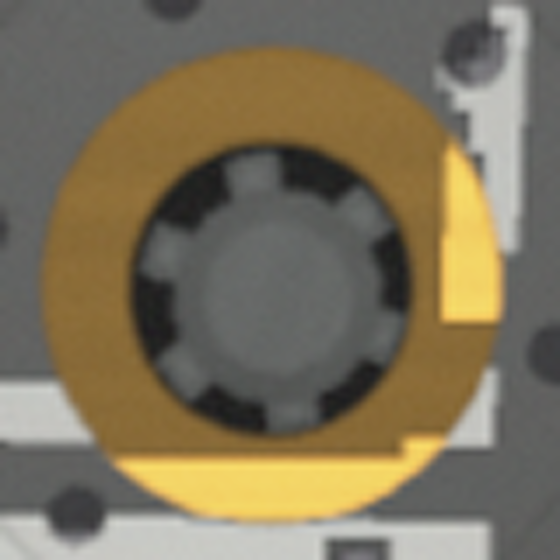

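Straight down, the six splines sit at crop (254,172), (370,215), (388,335), (292,410), (182,372) and (162,250), around the centre at about (275,292).

Run:
```python
from h import *
m=np.load('w4.npy',allow_pickle=True).item()
c=lambda pts:[(287+x/7-.43,82+y/7-.43) for x,y in pts]
P=unproj(m,c([(254,172),(370,215),(388,335),(292,410),(182,372),(162,250)]),112)
ctr=P.mean(0);d=P-ctr;a=np.degrees(np.arctan2(d[:,1],d[:,0]))%60
print('splines ctr',ctr.round(1),'ang',a.round(1),'mean',(((a-20+30)%60-30).mean()+20).round(2),np.hypot(d[:,0],d[:,1]).round(1))
print('tip',unproj(m,c([(275,292)]),136).round(1),'washer',unproj(m,c([(272,284)]),92).round(1))
rows([553.5+78,245,150],180)
```

```text
splines ctr [546.1  49.2 112. ] ang [10.6  8.8 10.8  9.3  9.7 10. ] mean 9.86 [11.5 11.8 11.9 11.4 11.9 11.8]
tip [[545.8  48.8 136. ]] washer [[545.4  49.2  92. ]]
tcp [622.2  45.4 150.3] [-1.7996e+02  4.0000e-02 -1.7980e+02] t 9.4 F [ 0.3 -0.1  0.2] w 60.0
slide [-0.33  6.65  0.01]
spin 0.02
```

```bash
python3 -m jog '{"jaw":[66,66,66,66,66,66,66,66,66,66],"slide":[[-0.1,1,0],[-0.1,1,0],[-0.1,1,0],[0,1,0],[0,1,0],[0,1,0.3],[0,0.65,0.5],[0,0,0.5],[0,0,0],[0,0,0]],"spin":[0,0,0,0,0,0,0,0,0,0]}'
cat > fit.py <<'E'
from h import *
w=env.camera_model('wrist');np.save('w5.npy',w,allow_pickle=True)
f=np.mean([env.grab_frame('wrist') for _ in range(2)],0).astype(np.uint8)[:,:,::-1];cv2.imwrite('pics/w5.png',f)
g=cv2.cvtColor(f,cv2.COLOR_BGR2GRAY).astype(np.float32)
X,Y=np.meshgrid(np.arange(-19,19.1,.7),np.arange(-19,19.1,.7));k=np.hypot(X,Y)<18.5;X,Y=X[k],Y[k]
def mask(th):
    o=np.hypot(X,Y)<11
    for i in range(3):
        a=np.radians(th+60*i);x=X*np.cos(a)+Y*np.sin(a);y=-X*np.sin(a)+Y*np.cos(a)
        o|=(abs(y)<4)&(abs(x)<15.2)
    return o
M={t:mask(t) for t in range(-30,30)};b=[]
for x in np.arange(546,561,.5):
  for y in np.arange(238,253,.5):
    p=proj(w,np.c_[X+x,Y+y,0*X+42]).astype(np.float32)
    v=cv2.remap(g,p[:,0],p[:,1],1)[:,0]; 
    b+=[(-np.corrcoef(v,mm)[0,1],x,y,t) for t,mm in M.items()]
b.sort();print(np.round(b[:8],2));bb=b[0]
print('all at best xy',[(t,round(s,2)) for s,x,y,t in b if (x,y)==bb[1:3]][:6])
rows([bb[1],bb[2],150],180)
E
python3 fit.py
```

```text
time_s: 10.4
ee_pos: [630.1, 245.2, 110.6]
ee_rot: [-180.0, -0.1, -179.8]
force: [0.4, -0.0, 0.3]
gripper_width: 65.9
gripper_force: 0.0
[[1.700e-01 5.605e+02 2.525e+02 7.000e+00]
 [1.700e-01 5.605e+02 2.525e+02 6.000e+00]
 [1.700e-01 5.605e+02 2.525e+02 4.000e+00]
 [1.700e-01 5.605e+02 2.525e+02 8.000e+00]
 [1.700e-01 5.605e+02 2.525e+02 9.000e+00]
 [1.700e-01 5.605e+02 2.525e+02 5.000e+00]
 [1.800e-01 5.605e+02 2.520e+02 7.000e+00]
 [1.800e-01 5.605e+02 2.525e+02 3.000e+00]]
all at best xy [(7, np.float64(0.17)), (6, np.float64(0.17)), (4, np.float64(0.17)), (8, np.float64(0.17)), (9, np.float64(0.17)), (5, np.float64(0.17))]
tcp [630.7 245.5 111.8] [ 1.7998e+02  7.0000e-02 -1.7982e+02] t 10.5 F [ 0.1 -0.5  0.5] w 66.5
slide [ 2.34  0.24 -1.28]
spin 0.02
```

```bash
sed -i "s/b.sort()/b.sort(reverse=True)/; s/^w=env.*/w=np.load('w5.npy',allow_pickle=True).item()/; s/^f=np.*/f=cv2.imread('pics\/w5.png')/" fit.py; python3 fit.py
```

```text
[[  0.59 553.   245.5    3.  ]
 [  0.59 553.   245.5    2.  ]
 [  0.59 553.   245.5    5.  ]
 [  0.59 553.5  245.5    2.  ]
 [  0.59 553.5  245.5    3.  ]
 [  0.59 552.5  245.5    3.  ]
 [  0.59 553.   245.5    4.  ]
 [  0.59 553.   245.     5.  ]]
all at best xy [(3, np.float64(0.59)), (2, np.float64(0.59)), (5, np.float64(0.59)), (4, np.float64(0.59)), (6, np.float64(0.59)), (1, np.float64(0.58))]
tcp [630.7 245.5 111.8] [ 1.7998e+02  7.0000e-02 -1.7982e+02] t 10.5 F [ 0.1 -0.5  0.5] w 66.5
slide [ 2.59  0.01 -1.28]
spin 0.02
```

```bash
python3 -m jog '{"jaw":[66,66,66,66,66,66,66,66],"slide":[[0.86,0,0],[0.86,0,0],[0.86,0,0.3],[0,0,0.9],[0,0,0.9],[0,0,0.6],[0,0,0.35],[0,0,0]],"spin":[0,0,0,0,0,0,0,0]}'
python3 - <<'E'
from h import *
rows([553.2,245.4,16.5],180)
E
```

```text
time_s: 11.3
ee_pos: [552.4, 245.4, 18.9]
ee_rot: [-180.0, -0.1, -179.8]
force: [0.4, -0.9, 0.4]
gripper_width: 65.9
gripper_force: 0.0
tcp [552.4 245.4  18.9] [-1.7997e+02 -8.0000e-02 -1.7978e+02] t 11.3 F [ 0.4 -0.9  0.4] w 65.9
slide [-0.03 -0.    0.08]
spin 0.03
```

```bash
python3 -m jog '{"jaw":[66,30,30,30,30,30],"slide":[[-0.03,0,0.08],[0,0,0],[0,0,0],[0,0,0],[0,0,0],[0,0,0]],"spin":[0,0,0,0,0,0]}' 50
```

```text
time_s: 11.9
ee_pos: [553.8, 246.1, 17.7]
ee_rot: [180.0, 0.0, -179.7]
force: [-0.4, 0.2, 2.6]
gripper_width: 39.1
gripper_force: 50.0
```

```bash
python3 -m jog '{"jaw":[30,30,30,30,30,30,30,30,30,30],"slide":[[0,0,-0.6],[0,0,-1],[0,0,-1],[0,0,-1],[0,-0.5,-1],[0,-1,-0.65],[0,-1,0],[0,-1,0],[0,-1,0],[0.25,-1,0]],"spin":[0,0,0,0,0,0,0,0,0,0]}'
python3 -m jog '{"jaw":[30,30,30,30],"slide":[[0,-0.8,0],[0,-0.26,0],[0,0,0],[0,0,0]],"spin":[0,0,-0.87,0]}'
python3 - <<'E'
from h import *
rows([546.3,49.5,165],187.2)
E
```

```text
time_s: 12.9
ee_pos: [546.9, 79.8, 174.2]
ee_rot: [180.0, -0.0, -179.7]
force: [0.3, -0.7, -1.5]
gripper_width: 38.7
gripper_force: 50.0
time_s: 13.3
ee_pos: [546.8, 49.4, 174.4]
ee_rot: [180.0, -0.0, -172.8]
force: [-0.3, 0.9, -1.8]
gripper_width: 38.6
gripper_force: 50.0
tcp [546.8  49.4 174.4] [ 1.7996e+02 -2.0000e-02 -1.7282e+02] t 13.3 F [-0.3  0.9 -1.8] w 38.6
slide [0.02 0.01 0.31]
spin -0.0
```

```bash
python3 -m jog '{"jaw":[30,30,30,30,30,30,30],"slide":[[0.02,0,0.4],[0,0,0.2],[0,0,0.15],[0,0,0.2],[0,0,0.2],[0,0,0.2],[0,0,0]],"spin":[0,0,0,0,0,0,0]}'
```

```text
time_s: 14.0
ee_pos: [545.7, 49.1, 133.1]
ee_rot: [180.0, -0.1, -172.8]
force: [1.0, -0.5, -1.1]
gripper_width: 39.4
gripper_force: 50.0
```

No contact so far, so the nose is through the bore. Now down onto the splines.

```bash
python3 -m jog '{"jaw":[30,30,30,30,30,30],"slide":[[0,0,0.1],[0,0,0.1],[0,0,0.1],[0,0,0.1],[0,0,0.1],[0,0,0]],"spin":[0,0,0,0,0,0]}'
```

```text
time_s: 14.6
ee_pos: [546.0, 49.1, 118.6]
ee_rot: [180.0, -0.1, -172.8]
force: [-0.0, 0.7, -1.7]
gripper_width: 38.8
gripper_force: 50.0
```

```bash
python3 -m jog '{"jaw":[30,30,30,30,30,30],"slide":[[0,0,0.15],[0,0,0.15],[0,0,0.15],[0,0,0.1],[0,0,0.05],[0,0,0]],"spin":[0,0,0,0,0,0]}' 58
```

```text
time_s: 15.2
ee_pos: [546.5, 49.1, 102.5]
ee_rot: [180.0, 0.1, -172.8]
force: [-2.7, -0.3, 10.2]
gripper_width: 39.1
gripper_force: 58.0
```

```bash
for i in 1; do python3 -m jog '{"jaw":[30,30,30],"slide":[[0,0,0.05],[0,0,0],[0,0,0]],"spin":[0,0,0]}'; done
python3 -m jog '{"jaw":[30,30,30],"slide":[[0,0,0.05],[0,0,0],[0,0,0]],"spin":[0,0,0]}'
```

```text
time_s: 15.5
ee_pos: [546.6, 49.2, 101.6]
ee_rot: [180.0, 0.1, -172.8]
force: [-4.6, 0.2, 11.3]
gripper_width: 38.8
gripper_force: 58.0
time_s: 15.8
ee_pos: [546.7, 49.2, 101.5]
ee_rot: [-180.0, 0.1, -172.8]
force: [-6.3, -0.2, 20.7]
gripper_width: 38.7
gripper_force: 58.0
```

```bash
python3 -m jog '{"jaw":[30,30,30,30,30],"slide":[[0.03,0,0.02],[0,0,0],[0,0,0],[0,0,0],[0,0,0]],"spin":[0,0,0,0,0]}'
python3 - <<'E'
from h import *
w=env.grab_frame('wrist')[:,:,::-1];t=env.grab_frame('scene')[130:230,270:430,::-1]
cv2.imwrite('pics/end.png',np.vstack([w[:,:640][:300],cv2.resize(t,(480,300))] if 0 else [w[:300],np.pad(cv2.resize(t,(480,300),interpolation=cv2.INTER_CUBIC),((0,0),(0,160),(0,0)))]))
E
```

```text
time_s: 16.3
ee_pos: [546.6, 49.1, 101.5]
ee_rot: [-180.0, 0.3, -172.8]
force: [-5.5, -0.0, 22.6]
gripper_width: 39.0
gripper_force: 58.0
```

View pics/end.png

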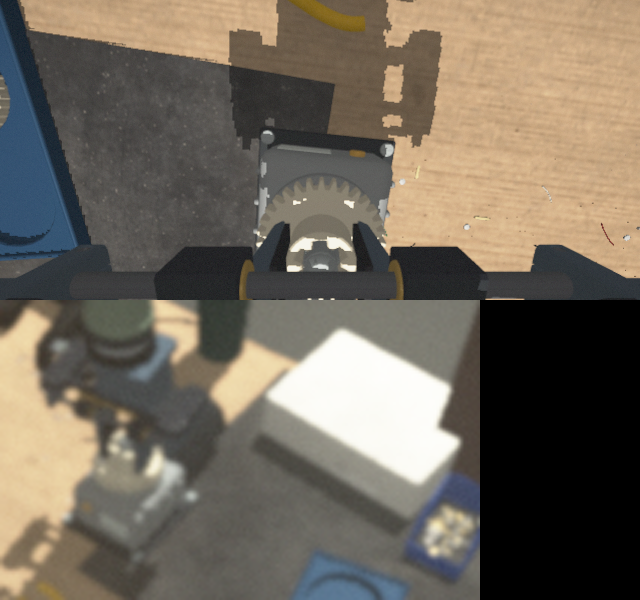

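The picture shows the gear seated level on the drive at (320,230), held in the fingers. TCP z is 101.5, against 101.7 expected at the stop, and the force jumped to about 23 N as on a hard stop.

```bash
python3 -c "
from workcell import env
print(env.job_done())"
```

```text
the job is handed in; nothing more can be done
None
```

The job is handed in: the middle gear is in its tray pocket, and the large gear is meshed on the drive's splines and held pressed to the washer's stop at about 23 N; pliers, caliper and tube were not touched.

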